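Find the lid that rocks and press it home

TASK

One of the four lids on the topping station is not seated. Press lightly with closed fingertips near the left or right side of each lid until you find the one that rocks, then press that lid in its middle until it is fully home and level. Do not bear down hard on the lids that are already sealed, lift no lid, and leave the things standing around alone.

Things in the scene. Friction and masses are not known exactly. Their poses are not given: they have to be found in the camera images.
- station: Steel topping station fixed on the table: frame 100 x 356 x 60 mm (x, y, z) with four square openings in a row along its y axis, each with an identical square white lid. Origin: centre of its underside; x away from the robot, y along the row to the left; place and yaw vary. Lid plate 70 x 70 x 10 mm, flat but for a tab 6 x 22 x 8 mm high, 29 mm from the middle at the far (+x) side.
- place_1 (a point): Point fixed to the station over the centre of opening 1 (1 = left end, +y; 84 mm pitch), 68 mm above the table. It does not move with the lid. The inserts stand unevenly: the top of a sealed lid there is 0 to 3 mm above this point, that of the loose lid 6 to 10 mm while perched and 0 to 3 mm when home.
- place_2 (a point): Point fixed to the station over the centre of opening 2 (1 = left end, +y; 84 mm pitch), 68 mm above the table. It does not move with the lid. The inserts stand unevenly: the top of a sealed lid there is 0 to 3 mm above this point, that of the loose lid 6 to 10 mm while perched and 0 to 3 mm when home.
- place_3 (a point): Point fixed to the station over the centre of opening 3 (1 = left end, +y; 84 mm pitch), 68 mm above the table. It does not move with the lid. The inserts stand unevenly: the top of a sealed lid there is 0 to 3 mm above this point, that of the loose lid 6 to 10 mm while perched and 0 to 3 mm when home.
- place_4 (a point): Point fixed to the station over the centre of opening 4 (1 = left end, +y; 84 mm pitch), 68 mm above the table. It does not move with the lid. The inserts stand unevenly: the top of a sealed lid there is 0 to 3 mm above this point, that of the loose lid 6 to 10 mm while perched and 0 to 3 mm when home.
- loose_lid_seat (a joint): How far the one loose lid is pushed down (m): 0 to 0.001 perched as found, 0.007 home; negative if lifted. Pressing its middle with about 12 to 15 N pushes it down, and it stays; pressed near a side it mostly tips instead. At WHICH of the four places the loose lid is changes from run to run; no name tells it.
- loose_lid_rock (a joint): Tip of the loose lid (rad) about the station's x axis through its middle: 0 level, positive with its left (+y) edge up. While perched, 3 to 4 N pressed about 22 mm left or right of its middle tips it about 0.2 rad (that side sinks 4 to 7 mm); it springs level when released. Home, it no longer tips.
- sealed_lid_1 (a joint): Sinking of one of the three sealed lids on its soft seal (m): 0 at rest, about 1 mm for each 3 N pressed down on it anywhere, springing back; stays level; negative if lifted. It is over-pressed beyond 5 mm (15 N). The lid's number does not tell its place.
- sealed_lid_2 (a joint): Sinking of one of the three sealed lids on its soft seal (m): 0 at rest, about 1 mm for each 3 N pressed down on it anywhere, springing back; stays level; negative if lifted. It is over-pressed beyond 5 mm (15 N). The lid's number does not tell its place.
- sealed_lid_3 (a joint): Sinking of one of the three sealed lids on its soft seal (m): 0 at rest, about 1 mm for each 3 N pressed down on it anywhere, springing back; stays level; negative if lifted. It is over-pressed beyond 5 mm (15 N). The lid's number does not tell its place.
- salt_shaker: Bystander: salt shaker 44 mm across, 90 mm tall, loose; origin at the centre of its base. To be left alone.
- spice_jar: Bystander: spice jar 47 mm across, 98 mm tall, loose; origin at the centre of its base. To be left alone.
- kitchen_timer: Bystander: kitchen timer 64 x 64 x 38 mm, loose; origin at the centre of its base. To be left alone.
- kraft_tub: Bystander: round brown paper tub 116 mm across, 57 mm tall, loose; origin at the centre of its base. To be left alone.

How it is judged:
On the way, in this order (a step that is already met when the one before it is completed fails the run):
1. a light press near its side makes the loose lid rock (tips by more than 0.08 rad) while it is still perched (value of joint loose_lid_seat below 0.004 m and (value of joint loose_lid_rock above 0.08 rad or value of joint loose_lid_rock below -0.08 rad)), for 0.05 s.
2. the loose lid is pressed home and level (value of joint loose_lid_seat above 0.0058 m and value of joint loose_lid_rock between -0.04 and 0.04 rad), for 0.2 s.
At the end, for the whole second after the job is handed in: The loose lid is pushed down more than 5.8 mm of its 7 mm and tips less than 0.04 rad; the three sealed lids are back within 1 mm of rest; each bystander is within 15 mm of where it stood (all of step 2 and value of joint sealed_lid_1 between -0.001 and 0.001 m and value of joint sealed_lid_2 between -0.001 and 0.001 m and value of joint sealed_lid_3 between -0.001 and 0.001 m and distance of each of salt_shaker, spice_jar, kitchen_timer, kraft_tub from where it was at the start of the episode below 0.015 m); the robot touches nothing.
It fails at once if a sealed lid is pressed down by more than 5 mm (about 15 N) (value of joint any of sealed_lid_1, sealed_lid_2, sealed_lid_3 above 0.005 m).
It fails at once if a lid is lifted by more than 3 mm (value of joint any of sealed_lid_1, sealed_lid_2, sealed_lid_3, loose_lid_seat below -0.003 m).
It fails at once if a bystander is moved or lifted by more than 15 mm (distance of any of salt_shaker, spice_jar, kitchen_timer, kraft_tub from where it was at the start of the episode above 0.015 m).
It also fails if it takes over 45 s, if anything falls off the work surface, if the arm or the gripper's body presses on something with over 40 N, if the wrist force passes 120 N, or if a joint passes its speed limit or range.

ROBOT

A 7-joint arm with a two-finger parallel gripper is mounted at the origin on a cart in front of the work surface, level with it; the furniture and walls round the work are solid. World frame = base frame: x ahead of the robot, y to its left, z up, the work surface at z = 0. Lengths are in m, angles in rad, forces in N, time in s.
With the tool pointing down it reaches from about 0.425 to 0.875 m from the base axis. Payload 9.9 kg.
Tool frame: the origin (TCP) lies between the finger pads; the fingertips stand 22 mm ahead of it and the grasp point (between the pads) lies 3 mm ahead of it; z points along the fingers, y is the line along which they close (so a half turn about z gives the same grasp; the last joint's range is limited). The gripper opens to 85 mm and grips with 20 to 120 N. Pads are 22 mm wide; open, the fingers measure 114 mm over their backs; the gripper's body (76 mm by 85 mm) begins 54 mm behind the grasp point. The pads swing forward as they close: fully open they stand 13 mm farther back than shut.
Start: joints at [-0.084, 0.576, 0.025, 1.437, -0.015, 1.129, -0.057], TCP at [0.675, 0, 0.253] pointing down, gripper open.
Joint ranges: [-2.76, 2.76], [-0.34, 2.15], [-1.52, 1.57], [0.19, 2.46], [-1.09, 4.23], [0.17, 1.99], [-2.82, 2.82]. Speed limits (rad/s): [2.22, 2.22, 3.01, 3.01, 3.14, 3.14, 3.14].

INTERFACE

Orientations are given as a rotation vector (axis times angle).
In Python, from workcell import arm gives the robot as it stands.
- The arm moves only by the tool move_arm, never from a script. Its argument "moves" is a list of rows, each a list of 5 numbers: the opening, from 0 (shut) to 1 (fully open), then the shift along the tool's x, y, z in mm, then the turn about the tool's z in degrees. A call has 1 to 8 rows; each row shifts and turns the commanded pose from where the row before left it, along the tool's axes as they then stand; what a row does not reach is not made up. A row lasts 1/10 s, in which the tool goes at most 50 mm and 8.59 degrees, less where a joint would pass 70% of its speed; a pose out of reach is approached as far as the arm can. A call with a gripper value outside its range is refused whole. The fingers move at their own pace and stop on an object; the grip force is fixed at half the most. Time passes only in rows, so rows that do not move let the fingers close. It gives the time, the measured TCP pose, the force, the opening and the grip force at its end, in the units of the state.
- arm.sense(): the state, without advancing time (a new reading comes with each control period).
- arm.read_camera(name): name is "scene" or "side" or "wrist"; returns (picture, depth): 420x560x3 uint8, red, green, blue; 420x560 float32, m along the optical axis (not along the pixel's ray), 0 where there is no reading.
- arm.camera_model(name): a dict with "K" (3x3 intrinsics, pixels), "cam_to_world" (4x4, takes a point from camera to world coordinates). Camera axes: x right, y up, looking along -z (the intrinsics and any distortion apply to the point x, -y, -z); pixel columns grow to the right and rows downward; lengths in m; the calibration is good to about 2 mm. The wrist camera is an equidistant fisheye: a pixel r from the principal point sees the ray r / f radians off the axis. A picture is of the moment at which its call begins: read the wrist's pose just before it. camera_model takes no time and is no camera call; for the wrist camera it gives the pose at the moment of the call.
- arm.sign_off(): hands the job in; it is judged then, once.
The state is a dict: "time": time; "joint_positions": joint angles; "joint_vel": joint speeds; "effort": joint torques, N m; "tcp_pos": TCP position; "eef_rot": TCP orientation; "wrist_force": force on the tool from outside, world axes, zero at the start; "wrist_torque": the same for the moment, N m; "finger_gap": finger opening in m; "finger_force": force on a finger pad.
Only numpy, scipy, OpenCV 4.12 (cv2) and the standard library are available. Lean on these libraries where they do the work, as an engineer would, in place of code of your own. Each camera call takes 0.05 s, during which the arm holds its last target. There are 200 camera calls.

## Working session

There is one attempt and no reset: what is moved stays moved. The work goes in short steps, Python scripts to look and compute and a tool call to move; the robot and the scene stay as the last step left them, time stands still between calls to the robot, and variables do not carry over. Pictures are saved under pics/ and viewed, at most 10 in all, crops included, and the job is handed in when it is done.

Besides the shell and the picture viewer there is one more tool, called after "Emit:" by a JSON object that holds its "fn" and its "kwargs". move_arm: Moves the arm, as the interface text tells. Its arguments: {"type":"object","properties":{"moves":{"type":"array"}},"required":["moves"]}

```bash
mkdir -p pics
python3 - <<'E'
from workcell import arm
import cv2,numpy as np
s=arm.sense();print(s['time'],s['tcp_pos'],s['eef_rot'],s['wrist_force'])
ims=[]
for n in['scene','side']:
    p,d=arm.read_camera(n);m=arm.camera_model(n)
    np.savez(f'{n}.npz',p=p,d=d,K=m['K'],T=m['cam_to_world']);print(n,m['K'],m['cam_to_world'],[k for k in m])
    cv2.imwrite(f'pics/{n}.png',p[:,:,::-1])
E
```

```text
0.0 [6.74583384e-01 2.06160011e-05 2.52438763e-01] [-2.22060037e+00 -2.22072338e+00  1.93290874e-03] [ 0.03668886 -1.19909277 -0.13712711]
scene [[428.75300844   0.         273.81146543]
 [  0.         428.75300844 205.86223091]
 [  0.           0.           1.        ]] [[-0.50717551  0.6627011  -0.55099932 -0.04184839]
 [-0.86172937 -0.40030548  0.31173387  0.61365049]
 [-0.01398167  0.63291609  0.77409414  0.93522808]
 [ 0.          0.          0.          1.        ]] ['K', 'cam_to_world']
side [[457.91368447   0.         275.86711307]
 [  0.         457.91368447 208.88833778]
 [  0.           0.           1.        ]] [[ 0.99091034  0.06448479 -0.11806106  0.42878711]
 [-0.13442333  0.50858511 -0.85045373 -0.69670951]
 [ 0.00520277  0.85859356  0.51263051  0.63792932]
 [ 0.          0.          0.          1.        ]] ['K', 'cam_to_world']
```

View pics/scene.png

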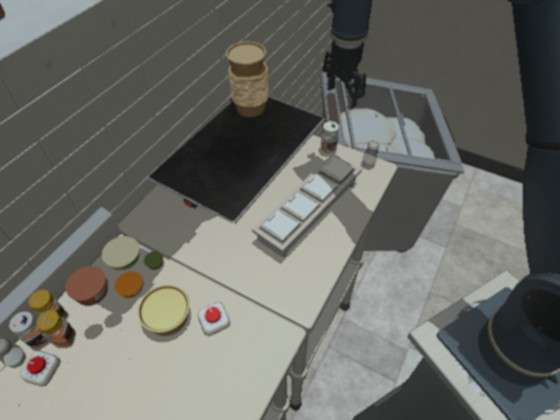

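View pics/side.png

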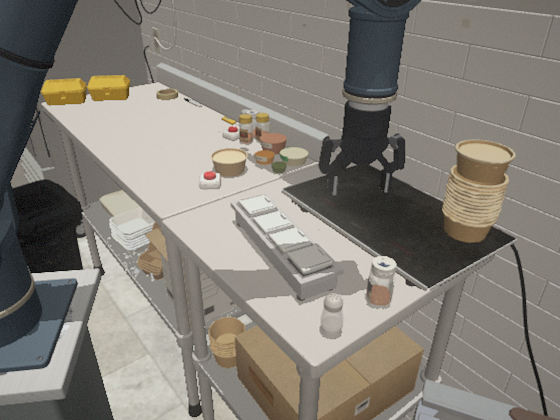

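The scene view shows the station with lids at about (278,225), (300,205), (319,186) and a shaded one at (338,167). In the side view they are at (258,204), (275,220), (292,238) and (316,259), with the shaker and jar just beyond the right end. Next I'll locate the station.

```bash
cat > h.py <<'E'
import numpy as np,cv2
def cloud(n):
    z=np.load(n+'.npz');K,T,d=z['K'],z['T'],z['d'];v,u=np.mgrid[:d.shape[0],:d.shape[1]]
    P=np.stack([(u-K[0,2])/K[0,0]*d,-(v-K[1,2])/K[1,1]*d,-d],-1)@T[:3,:3].T+T[:3,3]
    P[d==0]=np.nan;return P,z['p']
E
python3 - <<'E'
from h import *
for n,uv in(('scene',(305,205)),('side',(283,228))):
    P,p=cloud(n);print(n,P[uv[1],uv[0]])
    tb=P[uv[1]-80:uv[1]+80,uv[0]-100:uv[0]+100,2];print('table z',np.nanmedian(tb[np.abs(tb)<.02]))
    m=((P[:,:,2]>.05)&(P[:,:,2]<.095)).astype(np.uint8)
    c,lab,st,ce=cv2.connectedComponentsWithStats(m)
    # component near the seed
    ls=np.unique(lab[uv[1]-8:uv[1]+9,uv[0]-8:uv[0]+9]);ls=ls[ls>0]
    l=max(ls,key=lambda i:st[i,4]);Q=P[lab==l]
    r=cv2.minAreaRect(Q[:,:2].astype(np.float32)*1000);print(r,len(Q))
    (cx,cy),(w,h),a=r; b=cv2.boxPoints(r);print(b.round())
    e=max(((b[1]-b[0]),(b[2]-b[1])),key=np.linalg.norm);e=e/np.linalg.norm(e);e=e*np.sign(e[1]);x=np.array([e[1],-e[0]])
    c0=np.array([cx,cy]);s=(Q[:,:2]*1000-c0)
    sy=s@e;sx=s@x
    print('yaw',np.degrees(np.arctan2(-e[0],e[1])))
    for i in range(4):
        k=(abs(sy-(126-84*i))<28)&(abs(sx)<20);zz=Q[k,2]*1000
        print(i+1,(c0+e*(126-84*i)).round(1),k.sum(),np.percentile(zz,[10,50,90]).round(1))
    g=(P[:,:,2]>.02)&(P[:,:,2]<.12)&(np.hypot(P[:,:,0]-cx/1000,P[:,:,1]-cy/1000)<.35)
    c,lab,st,ce=cv2.connectedComponentsWithStats(g.astype(np.uint8))
    for i in range(1,c):
        if st[i,4]>40:
            q=P[lab==i];print('  obj',q.min(0).round(3),q.max(0).round(3),st[i,4])
    if n=='side':
        cv2.imwrite('pics/side_c.png',cv2.resize(p[180:350,215:415,::-1],None,fx=3.5,fy=3.5,interpolation=cv2.INTER_CUBIC))
E
```

```text
scene [0.53268424 0.1954089  0.07267105]
table z 0.00016651350533902765
((559.3193359375, 164.15663146972656), (102.97709655761719, 359.0926208496094), 19.742477416992188) 4033
[[450. 316.]
 [572. -22.]
 [668.  13.]
 [547. 351.]]
yaw 19.742474
1 [516.8 282.8] 282 [69.3 71.2 73.4]
2 [545.1 203.7] 252 [67.  68.6 70.6]
3 [573.5 124.6] 224 [68.7 70.7 72.7]
4 [601.9  45.6] 214 [73.  75.4 77.3]
  obj [ 0.591 -0.062  0.027] [0.909 0.458 0.065] 7990
  obj [ 0.706 -0.045  0.02 ] [0.756 0.003 0.103] 453
  obj [ 0.595 -0.107  0.021] [ 0.632 -0.071  0.091] 291
  obj [ 0.452 -0.021  0.02 ] [0.667 0.347 0.084] 4327
side [0.56631043 0.17290628 0.06137967]
table z 0.00012849510311929713
((557.8775634765625, 161.70791625976562), (103.26726531982422, 360.7962341308594), 19.79705810546875) 4348
[[448. 314.]
 [570. -26.]
 [668.   9.]
 [545. 349.]]
yaw 19.797056
1 [515.2 280.3] 179 [69.8 71.  72.4]
2 [543.7 201.2] 218 [67.2 68.5 69.9]
3 [572.1 122.2] 260 [69.  70.5 72. ]
4 [600.6  43.2] 328 [73.8 75.1 76.4]
  obj [ 0.59  -0.064  0.02 ] [0.907 0.446 0.101] 9690
  obj [ 0.451 -0.023  0.02 ] [0.664 0.346 0.084] 5137
  obj [ 0.595 -0.119  0.02 ] [ 0.638 -0.086  0.091] 738
```

View pics/side_c.png

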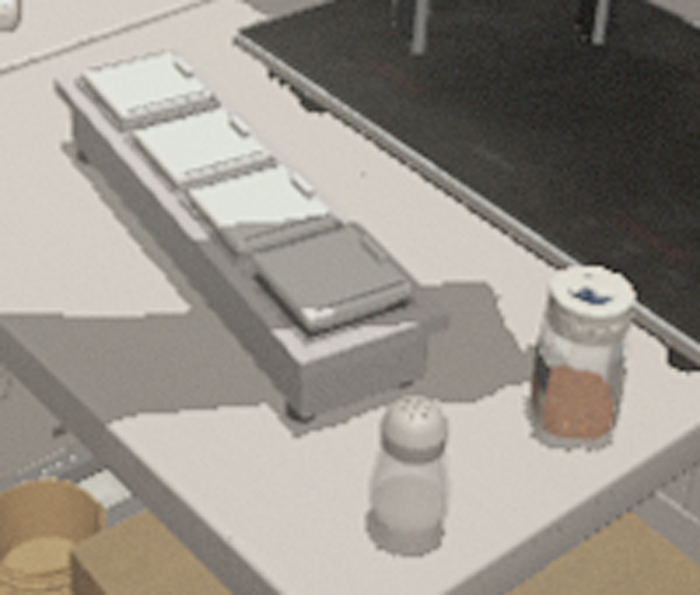

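Depth agrees in both views. The station is centred near (0.558, 0.163) with a yaw of 19.8°. Lid 4, at (0.601, 0.044), tops out at 75 mm against 68–71 mm for the others, so it is probably the perched one. I'll close the fingers and move over its left side, turned to line up with the row.

Emit:
{"fn": "move_arm", "kwargs": {"moves": [[0,22,-27,20,0],[0,22,-27,20,0],[0,21,-27,20,0],[0,0,0,20,-6.6],[0,0,0,20,-6.6],[0,0,0,20,-6.6],[0,0,0,0,0],[0,0,0,0,0]]}}

```text
time: 0.9
tcp_pos: [0.5939, 0.0648, 0.1333]
eef_rot: [-1.811, -2.566, 0.001]
wrist_force: [0.6, -0.9, 0.2]
finger_gap: 0.0001
finger_force: 0.0
```

Emit:
{"fn": "move_arm", "kwargs": {"moves": [[0,0,0,15,0],[0,0,0,15,0],[0,0,0,2,0],[0,0,0,0,0],[0,0,0,2,0],[0,0,0,2,0],[0,0,0,0,0],[0,0,0,0,0]]}}

```text
time: 1.7
tcp_pos: [0.5941, 0.065, 0.0975]
eef_rot: [1.807, 2.57, 0.0]
wrist_force: [0.1, 0.6, -0.3]
finger_gap: -0.0001
finger_force: 0.0
```

Emit:
{"fn": "move_arm", "kwargs": {"moves": [[0,0,0,1,0],[0,0,0,0,0],[0,0,0,1,0],[0,0,0,0,0],[0,0,0,0,0]]}}

```text
time: 2.2
tcp_pos: [0.594, 0.0653, 0.0953]
eef_rot: [-1.806, -2.57, -0.0]
wrist_force: [-1.0, 1.4, 0.4]
finger_gap: 0.0002
finger_force: 0.8
```

Emit:
{"fn": "move_arm", "kwargs": {"moves": [[0,0,0,1,0],[0,0,0,0,0],[0,0,0,1,0],[0,0,0,0,0],[0,0,0,0,0]]}}

```text
time: 2.7
tcp_pos: [0.594, 0.0655, 0.0934]
eef_rot: [-1.806, -2.57, -0.001]
wrist_force: [-1.2, 4.8, 3.3]
finger_gap: -0.0003
finger_force: 2.3
```

Run:
```python
from workcell import arm
s=arm.sense();print(s['time'],s['tcp_pos'],s['wrist_force'],s['wrist_torque'])
```

```text
2.7 [0.59396815 0.06554665 0.09335564] [-1.17080272  4.80677047  3.28035605] [ 1.01696835  0.31368938 -0.0195449 ]
```

Emit:
{"fn": "move_arm", "kwargs": {"moves": [[0,0,0,1,0],[0,0,0,0,0],[0,0,0,0,0]]}}

```text
time: 3.0
tcp_pos: [0.594, 0.0656, 0.0931]
eef_rot: [1.806, 2.571, 0.001]
wrist_force: [-3.9, 4.4, 11.8]
finger_gap: -0.0001
finger_force: 6.4
```

Emit:
{"fn": "move_arm", "kwargs": {"moves": [[0,0,0,1,0],[0,0,0,0,0],[0,0,0,0,0]]}}

```text
time: 3.3
tcp_pos: [0.5941, 0.0655, 0.0927]
eef_rot: [1.806, 2.57, 0.002]
wrist_force: [-6.2, 3.8, 19.1]
finger_gap: -0.0001
finger_force: 9.6
```

Run:
```python
from workcell import arm
import cv2
for n in['side','wrist']:
    p,d=arm.read_camera(n)
    q=cv2.resize(p[180:350,215:415,::-1],None,fx=3.5,fy=3.5,interpolation=cv2.INTER_CUBIC) if n=='side' else p[:,:,::-1]
    cv2.imwrite(f'pics/{n}_t.png',q)
```

```text
(no output)
```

View pics/side_t.png

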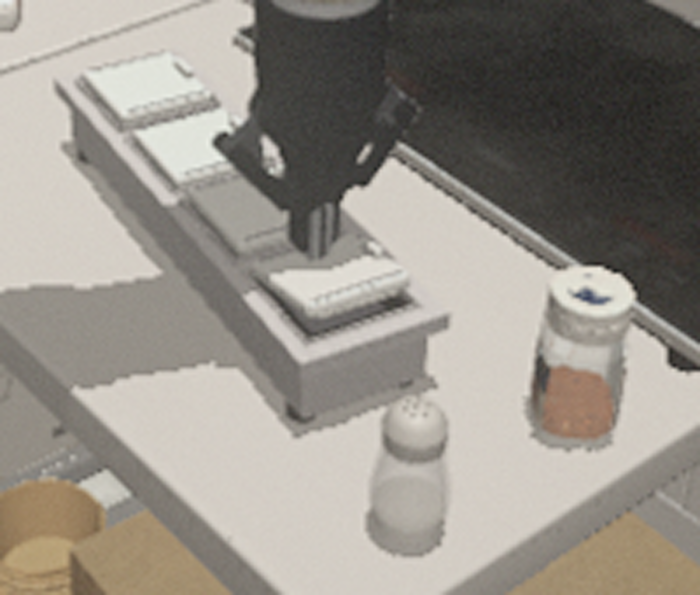

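The lid clearly tips: its right edge is up around (340,285) in the crop, the left side is down about 4 mm, and it's on its stop. I'll lift off and move over its middle.

Emit:
{"fn": "move_arm", "kwargs": {"moves": [[0,0,0,-5,0],[0,0,0,-20,0],[0,-11,0,0,0],[0,-11,0,0,0],[0,0,0,0,0],[0,0,0,0,0],[0,0,0,0,0]]}}

```text
time: 4.1
tcp_pos: [0.6011, 0.0445, 0.1157]
eef_rot: [-1.806, -2.57, 0.001]
wrist_force: [0.3, 0.7, 0.0]
finger_gap: 0.0003
finger_force: 0.0
```

Run:
```python
from workcell import arm
import cv2
s=arm.sense();print(s['tcp_pos'],s['wrist_force'])
p,d=arm.read_camera('side')
cv2.imwrite('pics/side_m.png',cv2.resize(p[180:350,215:415,::-1],None,fx=3.5,fy=3.5,interpolation=cv2.INTER_CUBIC))
```

```text
[0.60108311 0.04447021 0.11567527] [0.3075486  0.69496627 0.01234246]
```

View pics/side_m.png

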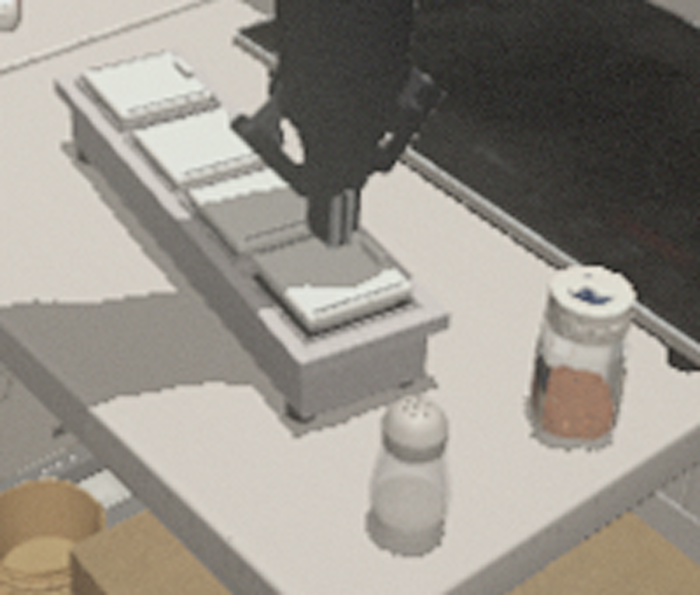

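The lid has sprung level again and the fingertips are above its middle at about (340,235). Now I'll press down.

Emit:
{"fn": "move_arm", "kwargs": {"moves": [[0,0,0,10,0],[0,0,0,7,0],[0,0,0,1,0],[0,0,0,1,0],[0,0,0,1,0],[0,0,0,0,0],[0,0,0,0,0]]}}

```text
time: 4.85
tcp_pos: [0.6016, 0.0443, 0.0966]
eef_rot: [1.806, 2.57, 0.0]
wrist_force: [-0.6, 0.0, 2.2]
finger_gap: -0.0001
finger_force: 0.8
```

Emit:
{"fn": "move_arm", "kwargs": {"moves": [[0,0,0,1,0],[0,0,0,0,0],[0,0,0,0,0]]}}

```text
time: 5.15
tcp_pos: [0.6016, 0.0444, 0.096]
eef_rot: [1.806, 2.57, 0.001]
wrist_force: [-1.5, 0.7, 6.9]
finger_gap: -0.0005
finger_force: 3.7
```

Emit:
{"fn": "move_arm", "kwargs": {"moves": [[0,0,0,1,0],[0,0,0,0,0],[0,0,0,0,0]]}}

```text
time: 5.45
tcp_pos: [0.6016, 0.0444, 0.0952]
eef_rot: [1.806, 2.57, 0.001]
wrist_force: [-3.0, 0.0, 8.7]
finger_gap: 0.0002
finger_force: 4.6
```

Emit:
{"fn": "move_arm", "kwargs": {"moves": [[0,0,0,1,0],[0,0,0,0,0],[0,0,0,0,0]]}}

```text
time: 5.75
tcp_pos: [0.6016, 0.0443, 0.0943]
eef_rot: [1.806, 2.57, 0.001]
wrist_force: [-2.8, -0.6, 10.0]
finger_gap: 0.0
finger_force: 4.9
```

Emit:
{"fn": "move_arm", "kwargs": {"moves": [[0,0,0,1,0],[0,0,0,0,0],[0,0,0,1,0],[0,0,0,0,0],[0,0,0,0,0]]}}

```text
time: 6.25
tcp_pos: [0.6016, 0.0444, 0.0923]
eef_rot: [1.806, 2.57, 0.001]
wrist_force: [-2.2, 0.2, 9.4]
finger_gap: 0.0002
finger_force: 5.1
```

Emit:
{"fn": "move_arm", "kwargs": {"moves": [[0,0,0,1,0],[0,0,0,0,0],[0,0,0,1,0],[0,0,0,0,0],[0,0,0,0,0]]}}

```text
time: 6.75
tcp_pos: [0.6016, 0.0444, 0.0903]
eef_rot: [1.806, 2.57, 0.001]
wrist_force: [-3.5, 0.5, 10.0]
finger_gap: 0.0003
finger_force: 5.1
```

Emit:
{"fn": "move_arm", "kwargs": {"moves": [[0,0,0,1,0],[0,0,0,0,0],[0,0,0,0,0]]}}

```text
time: 7.05
tcp_pos: [0.6017, 0.0444, 0.0901]
eef_rot: [1.806, 2.569, 0.001]
wrist_force: [-5.4, -0.6, 19.7]
finger_gap: 0.0
finger_force: 9.6
```

Emit:
{"fn": "move_arm", "kwargs": {"moves": [[0,0,0,1,0],[0,0,0,0,0],[0,0,0,0,0]]}}

```text
time: 7.35
tcp_pos: [0.6017, 0.0444, 0.09]
eef_rot: [1.806, 2.569, 0.002]
wrist_force: [-9.0, -0.6, 28.7]
finger_gap: 0.0002
finger_force: 14.3
```

The lid sank about 6.7 mm at roughly 10 N, then stopped hard, so it should be home. I'll release and check its height and level.

Emit:
{"fn": "move_arm", "kwargs": {"moves": [[0,0,0,-6,0],[0,0,0,-30,0],[0,0,0,-40,0],[0,0,0,-40,0],[0,0,0,-20,0],[0,0,0,0,0],[0,0,0,0,0]]}}

```text
time: 8.05
tcp_pos: [0.6014, 0.0442, 0.2233]
eef_rot: [1.806, 2.57, 0.001]
wrist_force: [0.7, -0.0, -0.1]
finger_gap: -0.0001
finger_force: 0.0
```

Run:
```python
from workcell import arm
from h import *
s=arm.sense();print(s['time'],s['tcp_pos'],s['wrist_force'])
a=np.radians(19.75);e=np.array([-np.sin(a),np.cos(a)]);x=np.array([e[1],-e[0]])
for n in['side','scene']:
    p,d=arm.read_camera(n);m=arm.camera_model(n);np.savez(n+'.npz',p=p,d=d,K=m['K'],T=m['cam_to_world'])
    P,_=cloud(n);Q=P[(P[:,:,2]>.05)&(P[:,:,2]<.09)]*1000;r=Q[:,:2]-[558.6,163]
    for i in range(4):
        y=r@e-(126-84*i);k=(abs(y)<28)&(abs(r@x)<20)
        print(n,i+1,k.sum(),np.median(Q[k,2]).round(1) if k.sum() else None,'slope',np.polyfit(y[k],Q[k,2],1)[0].round(3) if k.sum()>20 else None)
    if n=='side':cv2.imwrite('pics/side_e.png',cv2.resize(p[180:350,215:415,::-1],None,fx=3.5,fy=3.5,interpolation=cv2.INTER_CUBIC))
```

```text
8.05 [0.60144512 0.04423638 0.22334608] [ 0.67411796 -0.04324536 -0.14683842]
side 1 182 71.2 slope 0.008
side 2 215 68.6 slope -0.002
side 3 258 70.5 slope -0.001
side 4 326 68.5 slope -0.002
scene 1 279 71.3 slope -0.003
scene 2 255 69.0 slope 0.007
scene 3 228 70.6 slope -0.0
scene 4 200 68.2 slope -0.004
```

View pics/side_e.png

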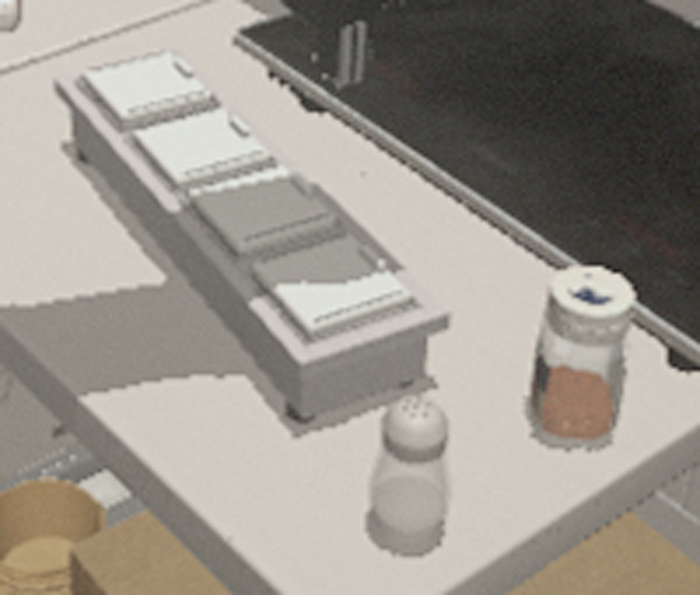

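Lid 4, around (335,290), now sits low and level. It dropped from 75.2 to 68.4 mm with slope near 0. The other lids and the bystanders haven't moved.

```bash
python3 -c "
from workcell import arm
print(arm.sign_off())"
```

```text
the job is handed in; nothing more can be done
None
```

Lid 4 (right end) was the loose one: it rocked under a light side press, then I pressed it home and level in its middle. I picked it out first by its height in the camera depth, so I never touched the three sealed lids or the things standing around; the job is handed in, with no verdict shown.

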